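Index a filter wheel to the green filter and test its shutter

ROBOT

A 6-joint arm with a two-finger parallel gripper is mounted at the origin on a cart in front of the work surface, level with it; the furniture and walls round the work are solid. World frame = base frame: x ahead of the robot, y to its left, z up, the work surface at z = 0. Lengths are in m, angles in rad, forces in N, time in s.
With the tool pointing down it reaches from about 0.425 to 0.925 m from the base axis. Payload 12.5 kg.
Tool frame: the origin (TCP) lies at the very end of the fingers, on their centre line; the grasp point (between the pads) lies 19 mm behind it; z points along the fingers, y is the line along which they close (so a half turn about z gives the same grasp; the last joint's range is limited). The gripper opens to 85 mm and grips with 20 to 120 N. Pads are 22 mm wide; open, the fingers measure 114 mm over their backs; the gripper's body (76 mm by 85 mm) begins 54 mm behind the grasp point. The pads swing forward as they close: fully open they stand 13 mm farther back than shut.
Start: joints at [-1.379, 0.491, 1.559, -0, 1.092, -0.106], TCP at [0.183, -0.597, 0.231] pointing down, gripper open.
Joint ranges: [-3.1, 3.1], [-0.84, 2.19], [0.05, 2.79], [-1.13, 4.28], [0.06, 2.93], [-2.69, 2.69]. Speed limits (rad/s): [2.22, 2.22, 2.79, 3.14, 3.14, 3.14].

INTERFACE

Orientations are given as a rotation vector (axis times angle).
In Python, from cell import get_state, grab_frame, finish_job gives the robot as it stands. The module is installed in compiled form; this text tells all that it offers.
- The arm moves only by the tool carry_out, never from a script. Its argument "moves" is one flat list of numbers, 7 for each row, row after row: the shift along the tool's x, y, z in m, then the turn, a rotation vector about the tool's x, y, z in rad, then the opening, from 0 (shut) to 1 (fully open). In form: [x, y, z, rx, ry, rz, claw, x, y, z, rx, ry, rz, claw, ...]. A call has 1 to 10 rows; each row is the pose to reach, as a shift and turn from the pose commanded when the call began, along the tool's axes at that moment; what a row does not reach only later rows make up. A row lasts 1/8 s, in which the tool goes at most 62.5 mm and 10.7 degrees, less where a joint would pass 70% of its speed; a pose out of reach is approached as far as the arm can. A call with a gripper value outside its range is refused whole. The fingers move at their own pace and stop on an object; "grip_force" is the grip in N (left out, the last holds). Time passes only in rows, so rows that repeat a pose let the fingers close. It gives the time, the measured TCP pose, the force, the opening and the grip force at its end, in the units of the state.
- get_state(): the state, without advancing time (a new reading comes with each control period).
- grab_frame(name): name is "scene" or "top"; returns a dict with "image" (420x560x3 uint8, red, green, blue), "depth" (420x560 float32, m along the optical axis (not along the pixel's ray), 0 where there is no reading), "mtx" (3x3 intrinsics, pixels), "D" ([k1, k2, p1, p2, k3] as OpenCV has them; the pictures are not rectified), "pose" (4x4, takes a point from camera to world coordinates). Camera axes: x right, y up, looking along -z (the intrinsics and any distortion apply to the point x, -y, -z); pixel columns grow to the right and rows downward; lengths in m; the calibration is good to about 2 mm. A picture is of the moment at which its call begins.
- finish_job(): hands the job in; it is judged then, once.
The state is a dict: "time_s": time; "joint_pos": joint angles; "joint_vel": joint speeds; "joint_torque": joint torques, N m; "ee_pos": TCP position; "ee_rot": TCP orientation; "ft_force": force on the tool from outside, world axes, zero at the start; "wrist_torque": the same for the moment, N m; "opening": opening from 0.0 (shut) to 1.0 (fully open); "grasp_force": force on a finger pad.
Only numpy, scipy, OpenCV 4.12 (cv2) and the standard library are available. Lean on these libraries where they do the work, as an engineer would, in place of code of your own. Each camera call takes 0.05 s, during which the arm holds its last target. There are 200 camera calls.

TASK

Working through the slot in the filter unit's cover, push the star wheel round in the direction of the blue arrow, one tooth at a time, letting it click to rest after each tooth, until the green filter stands in the round window. Only then slide the red shutter knob to the end of its track and let it spring back home. Leave the jar, tip box, dish and bottle alone.

Things in the scene. Friction and masses are not known exactly. Their poses are not given: they have to be found in the camera images.
- filter_unit: Fixed white flat housing, 220 (its x) x 240 (its y) x 62 mm high; origin: centre of its underside, z up; its front (-x side, with the slot) faces roughly to the robot. A blue arrow on the cover behind the slot points to its +y: the way the teeth in the slot have to go. An eight-toothed star wheel turns inside.
- wheel_axis (a point): Point on the star wheel's vertical axis (the housing's x = y = 0) at mid height of its teeth, 39 mm above the underside. Aluminium teeth, 12 mm thick with round ends, 45 degrees apart, reach from 54 mm (the hub) to 97 mm from the axis, and from 26 to 52 mm above the underside; beneath them it is empty down to 8 mm. In each click one tooth points straight to the front, in mid slot.
- tooth_gap (a point): Middle of the gap behind (on the -y side of) the mid-slot tooth while the wheel rests in a click: x = -79, y = -30, z = 52 mm of the housing (top of the teeth). The gap is about 48 mm wide along y. Fixed to the housing, axes as the housing's. A fingertip let down here and pushed along +y drives the tooth.
- slot (a point): Centre of the access slot in the cover, at the cover's upper face (62 mm up; the cover is 5 mm thick); it lies at x = -79 mm, y = 0 of the housing. The slot is 46 mm wide (x) and 124 mm long (y); axes as the housing's.
- window (a point): Centre of the round window with black rim in the cover, 30 mm across, at x = +38 mm, y = 0 of the housing. It shows one of the wheel's eight coloured filters (25 mm discs, 2 mm under the cover); only one of them is green.
- wheel (a joint): Star wheel angle, rad; 0: green filter in the window; grows as teeth in the slot move to +y. A click every 0.785 (one tooth). Starts in the click at -1.571 (blue in window) or -2.356 (red); yellow is one tooth short, orange one too far. Pushed past half a tooth it goes on by itself into the next click, else it falls back; takes about 5 N at the tooth. Stops at -2.75 and 1.18.
- shutter (a joint): Travel of the red shutter knob in m: 0 home, 0.045 at the end of its track; moves to the housing's +y. A spring drives it back: about 2 N at home, 5 N at the end.
- shutter_grip (a point): Centre of the top of the red shutter knob, which stands upright on the cover: 26 (x) x 16 (y) x 34 mm high, its top 101 mm above the housing's underside; at home at x = +86 mm, y = -58 mm of the housing. It moves with the knob; axes as the housing's. Two guide strips stand 4 mm above the cover along the track.
- specimen_jar: Bystander: jar with black lid, 56 x 56 x 88 mm; origin: centre of its underside.
- tip_box: Bystander: closed green box, 82 x 122 x 38 mm; origin: centre of its underside.
- dish: Bystander: flat round dish, 94 mm across, 15 mm high; origin: centre of its underside.
- bottle: Bystander: clear bottle with blue cap, 68 x 68 x 138 mm; origin: centre of its underside.

How it is judged:
By the outcome, as a careful person would: the job done as asked, in the order asked, and still so for the second after the job is handed in, with the robot touching nothing.
It also fails if it takes over 64 s, if anything falls off the work surface, if the arm or the gripper's body presses on something with over 40 N, if the wrist force passes 120 N, or if a joint passes its speed limit or range.

## Working session

There is one attempt and no reset: what is moved stays moved. The work goes in short steps, Python scripts to look and compute and a tool call to move; the robot and the scene stay as the last step left them, time stands still between calls to the robot, and variables do not carry over. Pictures are saved under pics/ and viewed, at most 10 in all, crops included, and the job is handed in when it is done.

Besides the shell and the picture viewer there is one more tool, called after ">>>" as name(argument=value, ...) on one line, values as JSON. carry_out: Moves the arm, as the interface text tells. Its arguments: {"type":"object","properties":{"moves":{"type":"array","items":{"type":"number"}},"grip_force":{"type":"number"}},"required":["moves"]}

```bash
mkdir -p pics; cat > h.py <<'E'
import numpy as np, cv2
from cell import get_state, grab_frame, finish_job
def ray(f,px):
    px=np.array(px,float).reshape(-1,1,2)
    u=cv2.undistortPoints(px,np.array(f["mtx"],float),np.array(f["D"],float)).reshape(-1,2)
    d=np.c_[u[:,0],-u[:,1],-np.ones(len(u))]@np.array(f["pose"])[:3,:3].T
    return np.array(f["pose"])[:3,3],d
def onz(f,px,z):
    o,d=ray(f,px); return o+d*((z-o[2])/d[:,2])[:,None]
def save(f,n): cv2.imwrite(f"pics/{n}.png",f["image"][:,:,::-1])
E
python3 - <<'E'
from h import *
for n in("scene","top"):
    f=grab_frame(n); save(f,n+"0"); print(n,np.round(f["pose"],3).tolist(),np.round(f["mtx"],1).tolist())
print(get_state())
E
```

```text
scene [[-0.859, 0.383, -0.341, 0.014], [-0.513, -0.641, 0.571, 0.825], [0.0, 0.665, 0.747, 1.199], [0.0, 0.0, 0.0, 1.0]] [[406.6, 0.0, 279.2], [0.0, 406.6, 214.3], [0.0, 0.0, 1.0]]
top [[-0.007, 0.998, -0.065, 0.44], [-1.0, -0.007, 0.003, -0.005], [0.002, 0.065, 0.998, 1.576], [0.0, 0.0, 0.0, 1.0]] [[409.4, 0.0, 272.9], [0.0, 409.4, 211.4], [0.0, 0.0, 1.0]]
{'time_s': 0.1, 'joint_pos': array([-1.37858614e+00,  4.91494211e-01,  1.55941461e+00, -9.57372516e-06,
        1.09173311e+00, -1.05615975e-01]), 'joint_vel': array([-4.39610969e-04, -2.15550224e-03, -1.88111822e-03,  3.46469093e-04,
       -9.28752794e-05,  4.68619740e-04]), 'joint_torque': array([ 6.21473111e-03, -6.19444799e+01, -2.62028235e+01,  3.83228621e-05,
        2.81842411e-03,  1.15928421e-05]), 'ee_pos': array([ 0.18336963, -0.5972655 ,  0.23078034]), 'ee_rot': array([-3.10578704e+00, -4.65948530e-01,  8.46411571e-05]), 'ft_force': array([ 0.03258749, -0.49154461,  0.45295667]), 'wrist_torque': array([0.00443712, 0.03893904, 0.00778542]), 'grasp_force': 0.0, 'opening': 1.0015365362357493}
```

View pics/top0.png

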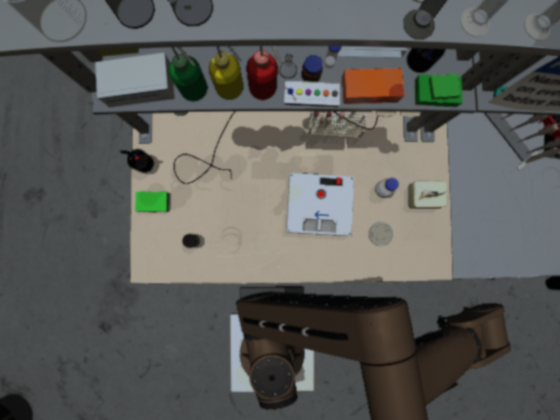

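View pics/scene0.png

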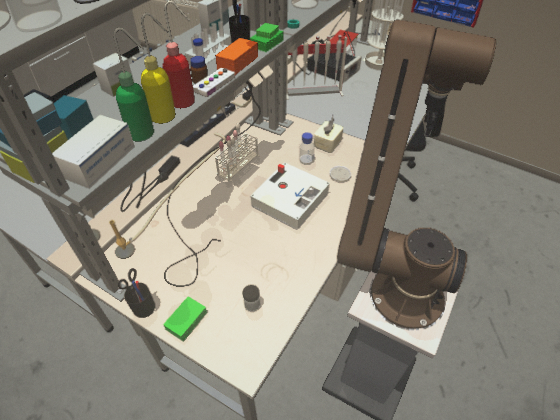

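The top view shows the housing at about (320,205), with the slot at (320,225), red in the window at (321,194) and the shutter knob at (339,182). So it takes three teeth. Next I'll measure the pose.

```bash
python3 - <<'E'
from h import *
f=grab_frame("top"); im=f["image"]; hsv=cv2.cvtColor(im,cv2.COLOR_RGB2HSV)
m=((hsv[...,1]<60)&(hsv[...,2]>120)).astype(np.uint8); m[:160]=0;m[250:]=0;m[:,:270]=0;m[:,370:]=0
c=max(cv2.findContours(m,0,2)[0],key=cv2.contourArea); 
b=cv2.boxPoints(cv2.minAreaRect(cv2.convexHull(c))); print("box",b.tolist()); w=onz(f,b,.062); print(w.round(4), w.mean(0))
for i in range(4): print(w[(i+1)%4]-w[i], np.linalg.norm(w[(i+1)%4]-w[i]))
def cen(lo,box):
    mm=lo.copy(); z=np.zeros_like(mm); x0,y0,x1,y1=box; z[y0:y1,x0:x1]=mm[y0:y1,x0:x1]; ys,xs=np.nonzero(z); return xs.mean(),ys.mean(),len(xs)
red=((hsv[...,0]<8)|(hsv[...,0]>172))&(hsv[...,1]>140)&(hsv[...,2]>70)
a=cen(red,(310,186,332,203)); k=cen(red,(332,172,352,188)); print(a,k, onz(f,[a[:2]],.06), onz(f,[k[:2]],.099))
d=f["depth"]; print(d[210,300],d[185,300],d[150,320])
cv2.imwrite("pics/crop.png",cv2.resize(im[160:260,270:430,::-1],None,fx=5,fy=5,interpolation=cv2.INTER_CUBIC))
s=grab_frame("scene"); cv2.imwrite("pics/crops.png",cv2.resize(s["image"][110:240,230:390,::-1],None,fx=4.5,fy=4.5,interpolation=cv2.INTER_CUBIC))
# shelf height
for p in((320,105),(320,60),(430,60)): print(p,d[p[1],p[0]])
E
```

```text
box [[270.0, 160.0], [369.0, 160.0], [369.0, 249.0], [270.0, 249.0]]
[[ 7.311e-01  1.000e-04  6.200e-02]
 [ 7.297e-01 -3.730e-01  6.200e-02]
 [ 3.958e-01 -3.650e-01  6.200e-02]
 [ 3.994e-01  2.400e-03  6.200e-02]] [ 0.56401565 -0.18387916  0.062     ]
[-0.00138615 -0.37305057  0.        ] 0.3730531434175422
[-0.3339632   0.00794752  0.        ] 0.33405775409648836
[0.0036581  0.36742458 0.        ] 0.3674427887452825
[ 0.33169125 -0.00232153  0.        ] 0.3316993715799105
(np.float64(320.5), np.float64(193.5), 32) (np.float64(338.0), np.float64(181.0), 31) [[ 0.60397185 -0.18730503  0.06      ]] [[ 0.64520128 -0.24745104  0.099     ]]
1.5194696 1.5246345 1.5953981
(320, 105) 1.1021438
(320, 60) 1.0420276
(430, 60) 1.0370382
```

View pics/crop.png

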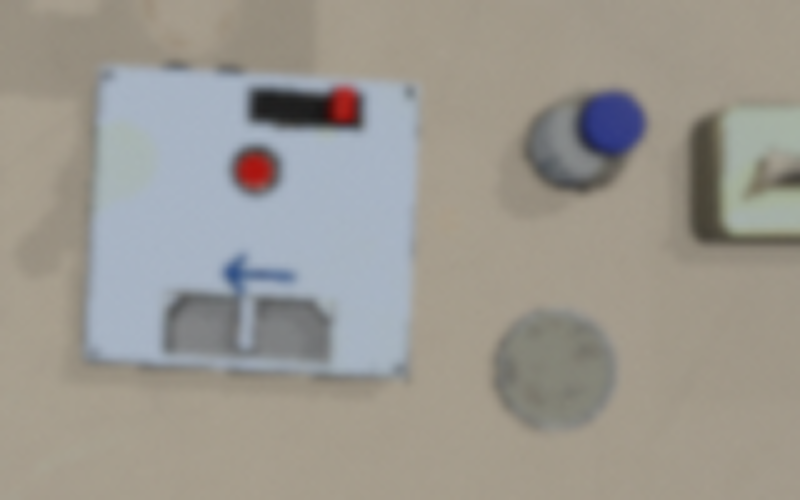

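View pics/crops.png

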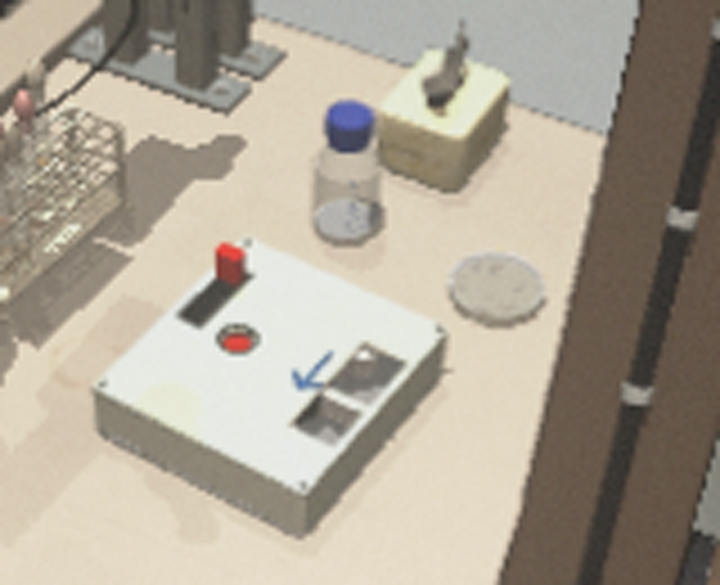

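The crop shows red in the window at (256,170), one tooth in mid slot at (246,325), the arrow pointing left (+y) and the knob at (345,105). The housing is slightly rotated.

```bash
python3 - <<'E'
from h import *
f=grab_frame("top"); im=f["image"].astype(int)
m=((im[...,2]>im[...,0]+5)&(im[...,2]>110)).astype(np.uint8)
z=np.zeros_like(m); z[165:245,280:362]=m[165:245,280:362]
z=cv2.morphologyEx(z,cv2.MORPH_OPEN,np.ones((3,3)))
c=max(cv2.findContours(z,0,2)[0],key=cv2.contourArea)
b=cv2.boxPoints(cv2.minAreaRect(c)); w=onz(f,b,.062)[:,:2]; print(b.round(1).tolist(),w.round(4).tolist(),"c",w.mean(0))
for i in range(4):
    e=w[(i+1)%4]-w[i]; print(np.linalg.norm(e),np.degrees(np.arctan2(e[1],e[0])))
def cp(x,y): return (270+(x+.5)/5-.5,160+(y+.5)/5-.5)
v=onz(f,[cp(100,67),cp(420,88),cp(408,378),cp(88,360)],.062)[:,:2]; print("hand",v.round(4).tolist(),v.mean(0))
win=onz(f,[cp(256,170)],.06)[0,:2]; kn=onz(f,[cp(344,105)],.101)[0,:2]; slot=onz(f,[cp(248,326)],.06)[0,:2]; print("win",win,"knob",kn,"slot",slot)
d=win-slot; print("yaw",np.degrees(np.arctan2(d[1],d[0])),np.linalg.norm(d),"should .117")
E
```

```text
[[286.20001220703125, 231.60000610351562], [289.3999938964844, 172.10000610351562], [353.8999938964844, 175.60000610351562], [350.70001220703125, 235.10000610351562]] [[0.4631, -0.0578], [0.6849, -0.0719], [0.6706, -0.3139], [0.4481, -0.2972]] c [ 0.56664591 -0.18519334]
0.2222070424077564 -3.6583707687808746
0.2423968596612682 -93.38053539579431
0.22310619162968476 175.69763326556057
0.23988655818625979 86.41097936922252
hand [[0.6815, -0.0727], [0.6645, -0.3127], [0.4477, -0.2991], [0.4631, -0.0616]] [ 0.56416252 -0.18654507]
win [ 0.60359019 -0.18842124] knob [ 0.64638517 -0.24861931] slot [ 0.48732923 -0.1806935 ]
yaw -3.8027940615248172 0.11651750896688086 should .117
```

```bash
cat >> h.py <<'E'
from scipy.spatial.transform import Rotation as Ro
YAW=np.radians(-3.7); C=np.array([.5657,-.186,0]); H=Ro.from_euler('z',YAW)
RT=H*Ro.from_matrix(np.diag([1,-1,-1.]))
def plan(*pts):
    s=get_state(); R=Ro.from_rotvec(s["ee_rot"]); p=np.array(s["ee_pos"])
    print("t",s["time_s"],"housing pos mm",(H.inv().apply(p-C)*1e3).round(1),"F",H.inv().apply(s["ft_force"]).round(1),"open",round(s["opening"],2))
    print("turn",(R.inv()*RT).as_rotvec().round(3))
    for q in pts: print(q,R.inv().apply(C+H.apply(np.array(q)/1e3)-p).round(4))
E
python3 -c "
from h import *
plan((-79,-30,140))"
```

```text
t 0.25 housing pos mm [-355.  -435.2  231. ] F [ 0.5 -0.1  0.2] open 1.0
turn [-0.001  0.     0.362]
(-79, -30, 140) [ 0.4017 -0.281   0.0912]
```

>>> carry_out(moves=[0.04, -0.028, 0.0, 0, 0, 0.036, 0, 0.08, -0.056, 0.0, 0, 0, 0.072, 0, 0.12, -0.084, 0.0, 0, 0, 0.11, 0, 0.16, -0.112, 0.0, 0, 0, 0.145, 0, 0.2, -0.14, 0.0, 0, 0, 0.18, 0, 0.24, -0.168, 0.0, 0, 0, 0.217, 0, 0.28, -0.196, 0.01, 0, 0, 0.253, 0, 0.32, -0.224, 0.02, 0, 0, 0.29, 0, 0.36, -0.252, 0.04, 0, 0, 0.325, 0, 0.4, -0.28, 0.06, 0, 0, 0.362, 0], grip_force=40)

```text
time_s: 1.5
ee_pos: [0.4845, -0.2112, 0.1709]
ee_rot: [3.14, -0.103, 0.001]
ft_force: [1.3, -0.1, 0.4]
opening: 0.001
grasp_force: 0.0
```

>>> carry_out(moves=[0, 0, 0, 0, 0, 0, 0, 0, 0, 0, 0, 0, 0, 0])

```text
time_s: 1.75
ee_pos: [0.4836, -0.2127, 0.1714]
ee_rot: [3.14, -0.099, -0.0]
ft_force: [-0.9, -0.7, -0.3]
opening: -0.002
grasp_force: 0.0
```

```bash
python3 -c "
from h import *
plan((-79,-30,80),(-79,-30,36))
f=grab_frame('top');s=grab_frame('scene')
g=lambda i:cv2.resize(i,None,fx=2.5,fy=2.5,interpolation=cv2.INTER_CUBIC)
cv2.imwrite('pics/a.png',np.hstack([g(f['image'][160:260,250:400,::-1]),g(s['image'][140:240,230:380,::-1])]))"
```

```text
t 1.75 housing pos mm [-80.2 -31.9 171.4] F [-0.9 -0.8 -0.3] open -0.0
turn [0.    0.    0.001]
(-79, -30, 80) [ 0.0012 -0.0019  0.0914]
(-79, -30, 36) [ 0.0012 -0.002   0.1354]
```

View pics/a.png

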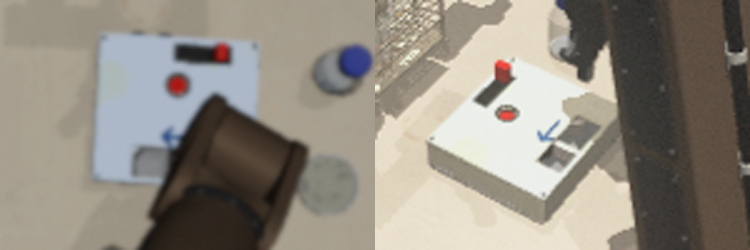

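The window stays visible in both views (at (178,85) and (507,113)), and the shut fingers hover near the gap. I'll descend into the gap.

>>> carry_out(moves=[0.001, -0.002, 0.03, 0, 0, 0, 0, 0.001, -0.002, 0.06, 0, 0, 0, 0, 0.001, -0.002, 0.085, 0, 0, 0, 0, 0.001, -0.002, 0.095, 0, 0, 0, 0, 0.001, -0.002, 0.102, 0, 0, 0, 0, 0.001, -0.002, 0.109, 0, 0, 0, 0, 0.001, -0.002, 0.116, 0, 0, 0, 0, 0.001, -0.002, 0.123, 0, 0, 0, 0, 0.001, -0.002, 0.13, 0, 0, 0, 0, 0.001, -0.002, 0.135, 0, 0, 0, 0])

```text
time_s: 3.1
ee_pos: [0.4847, -0.2105, 0.0358]
ee_rot: [-3.14, 0.101, 0.0]
ft_force: [0.3, -0.6, 0.0]
opening: -0.001
grasp_force: 0.0
```

```bash
python3 -c "
from h import *
plan((-79,26,36))"
```

```text
t 3.1 housing pos mm [-79.2 -29.7  35.8] F [ 0.3 -0.6  0. ] open -0.0
turn [-0.  0.  0.]
(-79, 26, 36) [ 0.0003 -0.0557 -0.0002]
```

>>> carry_out(moves=[0, -0.004, 0, 0, 0, 0, 0, 0, -0.008, 0, 0, 0, 0, 0, 0, -0.012, 0, 0, 0, 0, 0, 0, -0.016, 0, 0, 0, 0, 0, 0, -0.02, 0, 0, 0, 0, 0, 0, -0.024, 0, 0, 0, 0, 0, 0, -0.028, 0, 0, 0, 0, 0, 0, -0.032, 0, 0, 0, 0, 0, 0, -0.036, 0, 0, 0, 0, 0])

```text
time_s: 4.22
ee_pos: [0.4872, -0.1743, 0.0363]
ee_rot: [3.14, -0.101, 0.0]
ft_force: [1.5, -2.3, 0.6]
opening: 0.001
grasp_force: 0.8
```

>>> carry_out(moves=[0, -0.004, 0, 0, 0, 0, 0, 0, -0.008, 0, 0, 0, 0, 0, 0, -0.012, 0, 0, 0, 0, 0, 0, -0.016, 0, 0, 0, 0, 0, 0, -0.02, 0, 0, 0, 0, 0, 0, -0.02, 0, 0, 0, 0, 0, 0, -0.02, 0, 0, 0, 0, 0])

```text
time_s: 5.1
ee_pos: [0.4884, -0.1547, 0.0363]
ee_rot: [3.14, -0.101, 0.0]
ft_force: [0.4, -0.5, -0.9]
opening: -0.001
grasp_force: 0.0
```

```bash
python3 -c "
from h import *
plan((-79,26,36),(-79,26,80))
f=grab_frame('top');s=grab_frame('scene')
g=lambda i:cv2.resize(i,None,fx=2.5,fy=2.5,interpolation=cv2.INTER_CUBIC)
cv2.imwrite('pics/b.png',np.hstack([g(f['image'][160:260,250:400,::-1]),g(s['image'][140:240,230:380,::-1])]))"
```

```text
t 5.1 housing pos mm [-79.2  26.2  36.3] F [ 0.5 -0.5 -0.9] open -0.0
turn [ 0. -0.  0.]
(-79, 26, 36) [0.0002 0.0002 0.0003]
(-79, 26, 80) [ 0.0002  0.0003 -0.0437]
```

View pics/b.png

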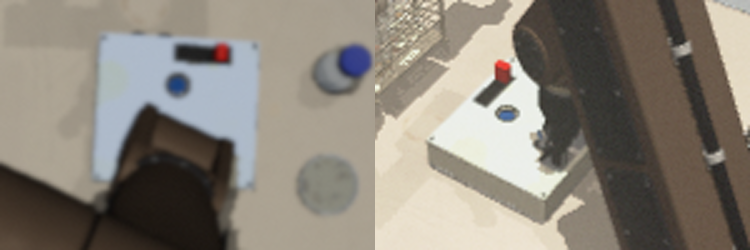

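The window at (178,85) now shows blue, and no force is left on the tool. I'll lift, go back, lower and push the second tooth.

>>> carry_out(moves=[0, 0, -0.02, 0, 0, 0, 0, 0, 0, -0.044, 0, 0, 0, 0, 0, 0.02, -0.044, 0, 0, 0, 0, 0, 0.045, -0.044, 0, 0, 0, 0, 0, 0.056, -0.044, 0, 0, 0, 0, 0, 0.056, -0.044, 0, 0, 0, 0, 0, 0.056, -0.035, 0, 0, 0, 0, 0, 0.056, -0.023, 0, 0, 0, 0, 0, 0.056, -0.011, 0, 0, 0, 0, 0, 0.056, 0, 0, 0, 0, 0])

```text
time_s: 6.45
ee_pos: [0.4847, -0.2102, 0.0352]
ee_rot: [-3.14, 0.1, 0.001]
ft_force: [-0.1, 0.5, -0.5]
opening: -0.0
grasp_force: 0.0
```

>>> carry_out(moves=[0, -0.004, 0, 0, 0, 0, 0, 0, -0.008, 0, 0, 0, 0, 0, 0, -0.012, 0, 0, 0, 0, 0, 0, -0.016, 0, 0, 0, 0, 0, 0, -0.02, 0, 0, 0, 0, 0, 0, -0.024, 0, 0, 0, 0, 0, 0, -0.028, 0, 0, 0, 0, 0, 0, -0.032, 0, 0, 0, 0, 0, 0, -0.036, 0, 0, 0, 0, 0])

```text
time_s: 7.58
ee_pos: [0.4872, -0.1743, 0.0364]
ee_rot: [3.14, -0.101, 0.0]
ft_force: [-0.3, -2.3, 0.9]
opening: -0.0
grasp_force: 0.8
```

>>> carry_out(moves=[0, -0.004, 0, 0, 0, 0, 0, 0, -0.008, 0, 0, 0, 0, 0, 0, -0.012, 0, 0, 0, 0, 0, 0, -0.016, 0, 0, 0, 0, 0, 0, -0.02, 0, 0, 0, 0, 0, 0, -0.02, 0, 0, 0, 0, 0, 0, -0.02, 0, 0, 0, 0, 0])

```text
time_s: 8.45
ee_pos: [0.4884, -0.1547, 0.0363]
ee_rot: [3.14, -0.101, 0.0]
ft_force: [0.7, -0.8, 0.1]
opening: 0.001
grasp_force: 0.0
```

```bash
cat >> h.py <<'E'
def wincol():
    f=grab_frame("top"); i=f["image"][192:196,319:323].reshape(-1,3).mean(0); print("window RGB",i.round())
E
python3 -c "
from h import *
plan((-79,26,36)); wincol()"
```

```text
t 8.45 housing pos mm [-79.2  26.2  36.3] F [ 0.7 -0.8  0.1] open 0.0
turn [ 0. -0.  0.]
(-79, 26, 36) [0.0002 0.0002 0.0003]
window RGB [168. 180.  27.]
```

Yellow is in the window, so one more tooth.

>>> carry_out(moves=[0, 0, -0.02, 0, 0, 0, 0, 0, 0, -0.044, 0, 0, 0, 0, 0, 0.02, -0.044, 0, 0, 0, 0, 0, 0.045, -0.044, 0, 0, 0, 0, 0, 0.056, -0.044, 0, 0, 0, 0, 0, 0.056, -0.044, 0, 0, 0, 0, 0, 0.056, -0.035, 0, 0, 0, 0, 0, 0.056, -0.023, 0, 0, 0, 0, 0, 0.056, -0.011, 0, 0, 0, 0, 0, 0.056, 0, 0, 0, 0, 0])

```text
time_s: 9.75
ee_pos: [0.4847, -0.2102, 0.0352]
ee_rot: [-3.14, 0.1, 0.001]
ft_force: [-0.1, -0.5, -0.5]
opening: -0.001
grasp_force: 0.0
```

>>> carry_out(moves=[0, -0.004, 0, 0, 0, 0, 0, 0, -0.008, 0, 0, 0, 0, 0, 0, -0.012, 0, 0, 0, 0, 0, 0, -0.016, 0, 0, 0, 0, 0, 0, -0.02, 0, 0, 0, 0, 0, 0, -0.024, 0, 0, 0, 0, 0, 0, -0.028, 0, 0, 0, 0, 0, 0, -0.032, 0, 0, 0, 0, 0, 0, -0.036, 0, 0, 0, 0, 0])

```text
time_s: 10.88
ee_pos: [0.4872, -0.1743, 0.0364]
ee_rot: [3.14, -0.101, 0.0]
ft_force: [1.1, -2.0, 0.1]
opening: 0.002
grasp_force: 0.8
```

>>> carry_out(moves=[0, -0.004, 0, 0, 0, 0, 0, 0, -0.008, 0, 0, 0, 0, 0, 0, -0.012, 0, 0, 0, 0, 0, 0, -0.016, 0, 0, 0, 0, 0, 0, -0.02, 0, 0, 0, 0, 0, 0, -0.02, 0, 0, 0, 0, 0, 0, -0.02, 0, 0, 0, 0, 0])

```text
time_s: 11.75
ee_pos: [0.4884, -0.1547, 0.0363]
ee_rot: [3.14, -0.101, 0.0]
ft_force: [0.0, -0.7, 0.4]
opening: -0.0
grasp_force: 0.0
```

>>> carry_out(moves=[0, 0, -0.02, 0, 0, 0, 0, 0, 0, -0.05, 0, 0, 0, 0, 0, 0, -0.1, 0, 0, 0, 0, 0, 0, -0.14, 0, 0, 0, 0, 0, 0, -0.14, 0, 0, 0, 0])

```text
time_s: 12.38
ee_pos: [0.4893, -0.1552, 0.1789]
ee_rot: [3.138, -0.101, 0.008]
ft_force: [-0.2, -0.2, -0.8]
opening: -0.002
grasp_force: 0.0
```

```bash
python3 -c "
from h import *
plan((86,-95,170),(86,-95,80)); wincol()
f=grab_frame('top');s=grab_frame('scene')
g=lambda i:cv2.resize(i,None,fx=2.5,fy=2.5,interpolation=cv2.INTER_CUBIC)
cv2.imwrite('pics/c.png',np.hstack([g(f['image'][160:260,250:400,::-1]),g(s['image'][140:240,230:380,::-1])]))"
```

```text
t 12.375 housing pos mm [-78.3  25.8 178.9] F [-0.2 -0.2 -0.8] open -0.0
turn [ 0.002 -0.005  0.   ]
(86, -95, 170) [0.1642 0.1208 0.01  ]
(86, -95, 80) [0.1637 0.1207 0.1   ]
window RGB [ 56. 111.  77.]
```

View pics/c.png

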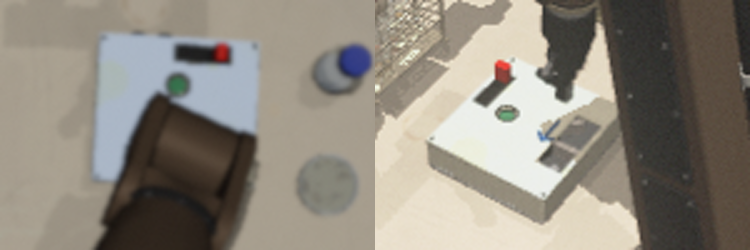

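The window at (178,85) is green and the wheel is at rest. The knob is at home, at (221,52). I'll go behind the knob.

>>> carry_out(moves=[0.04, 0.03, 0.0, 0, 0, 0, 0, 0.08, 0.06, 0.0, 0, 0, 0, 0, 0.125, 0.095, 0.005, 0, 0, 0, 0, 0.164, 0.121, 0.01, 0, 0, 0, 0, 0.164, 0.121, 0.01, 0, 0, 0, 0, 0.164, 0.121, 0.03, 0, 0, 0, 0, 0.164, 0.121, 0.055, 0, 0, 0, 0, 0.164, 0.121, 0.08, 0, 0, 0, 0, 0.164, 0.121, 0.095, 0, 0, 0, 0, 0.164, 0.121, 0.099, 0, 0, 0, 0])

```text
time_s: 13.78
ee_pos: [0.6437, -0.2855, 0.076]
ee_rot: [-3.139, 0.101, 0.003]
ft_force: [-0.7, -0.4, -0.2]
opening: 0.0
grasp_force: 0.0
```

```bash
python3 -c "
from h import *
plan((86,-81,80),(86,-36,80)); wincol()"
```

```text
t 13.775 housing pos mm [ 84.2 -94.3  76. ] F [-0.6 -0.4 -0.2] open 0.0
turn [-0.001  0.002  0.   ]
(86, -81, 80) [ 0.0018 -0.0133 -0.004 ]
(86, -36, 80) [ 0.0018 -0.0583 -0.004 ]
window RGB [ 54. 106.  73.]
```

>>> carry_out(moves=[0.002, -0.006, -0.003, 0, 0, 0, 0, 0.002, -0.012, -0.003, 0, 0, 0, 0, 0.002, -0.018, -0.003, 0, 0, 0, 0, 0.002, -0.024, -0.003, 0, 0, 0, 0, 0.002, -0.03, -0.003, 0, 0, 0, 0, 0.002, -0.036, -0.003, 0, 0, 0, 0, 0.002, -0.042, -0.003, 0, 0, 0, 0, 0.002, -0.048, -0.003, 0, 0, 0, 0, 0.002, -0.052, -0.003, 0, 0, 0, 0, 0.002, -0.054, -0.003, 0, 0, 0, 0])

```text
time_s: 15.08
ee_pos: [0.6498, -0.232, 0.0804]
ee_rot: [3.14, -0.101, 0.0]
ft_force: [1.0, -3.9, 5.0]
opening: 0.002
grasp_force: 2.2
```

```bash
python3 -c "
from h import *
plan((86,-36,80)); wincol()"
```

```text
t 15.075 housing pos mm [ 86.9 -40.5  80.4] F [ 1.2 -3.8  5. ] open 0.0
turn [ 0. -0.  0.]
(86, -36, 80) [-0.0009 -0.0045  0.0004]
window RGB [41. 32. 25.]
```

>>> carry_out(moves=[0, -0.002, 0, 0, 0, 0, 0, 0, -0.004, 0, 0, 0, 0, 0, 0, -0.006, 0, 0, 0, 0, 0, 0, -0.006, 0, 0, 0, 0, 0])

```text
time_s: 15.62
ee_pos: [0.6502, -0.2261, 0.0803]
ee_rot: [3.14, -0.101, 0.0]
ft_force: [0.8, -4.9, 4.3]
opening: -0.001
grasp_force: 2.4
```

>>> carry_out(moves=[0, -0.001, 0, 0, 0, 0, 0, 0, -0.002, 0, 0, 0, 0, 0, 0, -0.002, 0, 0, 0, 0, 0])

```text
time_s: 16.0
ee_pos: [0.6503, -0.2247, 0.0804]
ee_rot: [3.139, -0.101, 0.0]
ft_force: [0.3, -8.1, 3.6]
opening: -0.001
grasp_force: 3.8
```

```bash
python3 -c "
from h import *
plan((86,-36,80)); wincol()
s=grab_frame('scene');f=grab_frame('top')
g=lambda i:cv2.resize(i,None,fx=2.5,fy=2.5,interpolation=cv2.INTER_CUBIC)
cv2.imwrite('pics/d.png',np.hstack([g(f['image'][160:260,250:400,::-1]),g(s['image'][140:240,230:380,::-1])]))"
```

```text
t 16.0 housing pos mm [ 86.9 -33.2  80.4] F [ 0.8 -8.1  3.6] open -0.0
turn [ 0.001 -0.     0.   ]
(86, -36, 80) [-0.0009  0.0028  0.0004]
window RGB [46. 37. 29.]
```

View pics/d.png

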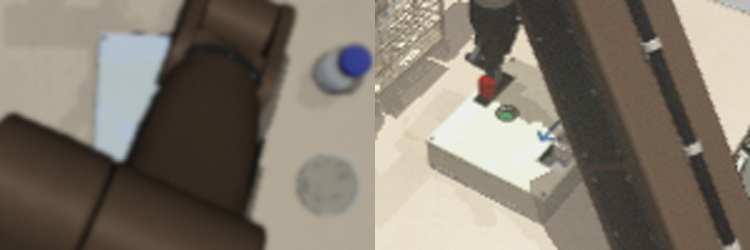

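The scene view shows the knob at (487,88), near the end of its track, with green still in the window at (507,113). The force is rising, which suggests the stop. I'll confirm with a little more push.

>>> carry_out(moves=[0, -0.001, 0, 0, 0, 0, 0, 0, -0.002, 0, 0, 0, 0, 0, 0, -0.002, 0, 0, 0, 0, 0])

```text
time_s: 16.52
ee_pos: [0.6503, -0.2243, 0.0805]
ee_rot: [3.137, -0.101, 0.001]
ft_force: [-0.7, -15.7, 3.9]
opening: -0.001
grasp_force: 8.2
```

The force rises steeply with almost no motion, so the knob is at its end stop. I'll retreat along -y and let it spring home, then lift clear.

>>> carry_out(moves=[0, 0.01, 0, 0, 0, 0, 0, 0, 0.02, 0, 0, 0, 0, 0, 0, 0.03, 0, 0, 0, 0, 0, 0, 0.04, 0, 0, 0, 0, 0, 0, 0.05, 0, 0, 0, 0, 0, 0, 0.06, 0, 0, 0, 0, 0, 0, 0.068, 0, 0, 0, 0, 0, 0, 0.068, -0.02, 0, 0, 0, 0, 0, 0.068, -0.06, 0, 0, 0, 0, 0, 0.068, -0.1, 0, 0, 0, 0])

```text
time_s: 17.77
ee_pos: [0.646, -0.2896, 0.1828]
ee_rot: [3.14, -0.1, 0.001]
ft_force: [-0.0, 0.0, 0.9]
opening: -0.003
grasp_force: 0.0
```

>>> carry_out(moves=[-0.04, 0, 0, 0, 0, 0, 0, -0.08, 0, 0, 0, 0, 0, 0, -0.12, 0, 0, 0, 0, 0, 0, -0.16, 0, 0, 0, 0, 0, 0, -0.16, 0, 0, 0, 0, 0, 0, -0.16, 0, 0, 0, 0, 0, 0])

```text
time_s: 18.52
ee_pos: [0.4872, -0.28, 0.1815]
ee_rot: [3.139, -0.101, 0.003]
ft_force: [1.1, 0.1, -0.3]
opening: 0.001
grasp_force: 0.0
```

```bash
python3 -c "
from h import *
plan(); wincol()
s=grab_frame('scene');f=grab_frame('top')
g=lambda i:cv2.resize(i,None,fx=2.5,fy=2.5,interpolation=cv2.INTER_CUBIC)
cv2.imwrite('pics/e.png',np.hstack([g(f['image'][160:260,250:400,::-1]),g(s['image'][140:240,230:380,::-1])]))"
```

```text
t 18.525 housing pos mm [-72.3 -98.9 181.5] F [ 1.1  0.2 -0.3] open 0.0
turn [ 0.001 -0.002  0.   ]
window RGB [ 58. 114.  79.]
```

View pics/e.png

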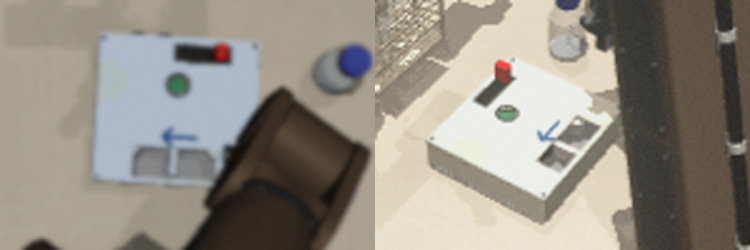

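Green is in the window at (178,85), the knob is back home at (221,52), a tooth stands in mid slot at (174,162), and the arm is clear.

```bash
python3 -c "
from h import *
print(finish_job())"
```

```text
the job is handed in; nothing more can be done
None
```

I pushed the wheel round three teeth, one click at a time, to bring green into the window, then pushed the shutter knob to its end stop and it sprang back home; the job is handed in with the arm clear, at about 18.5 s.

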